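# Unlock the jig and push its carrier home

### The arm

A 7-joint arm with a two-finger parallel gripper is mounted at the origin on the work surface. World frame = base frame: x ahead of the robot, y to its left, z up, the work surface at z = 0. Lengths are in mm, angles in rad, forces in N, time in s.
With the tool pointing down it reaches from about 400 to 850 mm from the base axis. Payload 4.4 kg.
Tool frame: the origin (TCP) lies midway between the tips of the shut fingers; the grasp point (between the pads) lies 19 mm behind it (manip.pinch_z is the distance from the TCP to the grasp point, in mm); z points along the fingers, y is the line along which they close (so a half turn about z gives the same grasp; the last joint's range is limited). The gripper opens to 94 mm and grips with 3 to 60 N. Pads are 16 mm wide; open, the fingers measure 119 mm over their backs; the gripper's body (75 mm by 177 mm) begins 78 mm behind the grasp point.
Start: joints at [1.263, 0.628, 0.038, 1.517, -0.027, 0.996, -0.02], TCP at [155.671, -631.098, 205.478] pointing down, gripper open.
Joint ranges: [-3.06, 3.06], [-0.37, 2.12], [-1.25, 1.32], [0.18, 2.47], [-1.1, 4.24], [0.23, 1.98], [-2.94, 2.94]. Speed limits (rad/s): [2.57, 2.57, 3.14, 3.14, 3.14, 3.14, 3.14].

### API

Orientations are given as [roll, pitch, yaw] about the fixed x, y, z axes, in that order (R = Rz(yaw) Ry(pitch) Rx(roll)).
In Python, from bench import manip gives the robot as it stands.
- The arm moves only by the tool servo_tool, never from a script. Its arguments are lists of equal length, an entry for each row: "linear": the shift along the tool's x, y, z scaled (see below), a list of three; "twist": the turn about the tool's z scaled (see below). A call has 1 to 20 rows; each row is the pose to reach, as a shift and turn from the pose commanded when the call began, along the tool's axes at that moment, turning the shorter way round; what a row does not reach only later rows make up. The controller multiplies each number of a shift by 0.3 m and each number of a turn by 360 degrees. A row lasts 1/10 s, in which the tool goes at most 50 mm and 8.59 degrees, less where a joint would pass 70% of its speed; a pose out of reach is approached as far as the arm can. A call with a number of a shift or a turn outside -1 to 1 is refused whole. A call with a gripper value outside its range is refused whole. "hand" is the finger opening in mm, from 0 to 94, set as the call begins (left out, the last holds). The fingers move at their own pace and stop on an object; the grip force is fixed at half the most. Time passes only in rows, so rows that repeat a pose let the fingers close. It gives the time, the measured TCP pose, the force, the opening and the grip force at its end, in the units of the state.
- manip.read_state(): the state, without advancing time (a new reading comes with each control period).
- manip.camera(name): name is "scene" or "top" or "wrist"; returns a dict with "pixels" (480x640x3 uint8, red, green, blue), "depth" (480x640 float32, mm along the optical axis (not along the pixel's ray), 0 where there is no reading), "vertical_fov" (degrees; the focal length in pixels is half the picture's height over the tangent of half this angle, whatever the lens; pixels are square), "cx", "cy" (the principal point, pixels), "position" and "rotation" of the camera in the world. Camera axes: x right, y down, z forward; pixel columns grow to the right and rows downward; lengths in mm; the calibration is good to about 2 mm. The wrist camera is an equidistant fisheye: a pixel r from the principal point sees the ray r / f radians off the axis. A picture is of the moment at which its call begins.
- manip.hand_in(): hands the job in; it is judged then, once.
The state is a dict: "clock": time; "q": joint angles; "qd": joint speeds; "tau": joint torques, N m; "tool_pos": TCP position; "ee_rot": TCP orientation; "force": force on the tool from outside, world axes, zero at the start; "torque": the same for the moment, N m; "width": opening from 0.0 (shut) to 1.0 (fully open); "grasp_force": force on a finger pad.
Only numpy, scipy, OpenCV 4.12 (cv2) and the standard library are available. Lean on these libraries where they do the work, as an engineer would, in place of code of your own. Each camera call takes 0.05 s, during which the arm holds its last target. There are 200 camera calls.

### The job

On the workbench jig, loosen the black knurled locking wheel by exactly two full turns anticlockwise (seen from above), rolling it round with closed fingertips against its rim, and leave its white dot back at the yellow line; the screw is then clear of the carrier. Then push the carrier by its red tab along the channel until its front end is fully home against the orange stop, and leave it there. Only touch and push: grip nothing, lift nothing, and do not disturb the screwdriver, green bin or jar standing around.

Things in the scene. Friction and masses are not known exactly. Their poses are not given: they have to be found in the camera images.
- jig: Fixed drilling jig. Origin at bench level below the locking wheel's axis; z up; x = direction to push the carrier. Steel base 262 x 100 x 10 mm, x -150 to +112 mm. Channel walls (outer faces y +-37.5) up to z 18. Blue bridge over it (x +-25, y +-52, top z 40) with a yellow index line on its top on the -y side. Nothing stands above the bridge but screw and wheel: the rim is free all round.
- stop_face (a point): Middle of the face of the orange end stop across the jig's channel, at x = +94 mm of the jig, 21 mm above the bench (stop 75 mm wide, top at 32 mm). The carrier's front end must come against it.
- wheel_center (a point): Centre, half-way up, of the black locking wheel: upright axis, 66 mm diameter over 24 upright ridges (2 mm high, 8.6 mm apart), 22 mm thick, at z 54 to 76 mm when tight (14 mm above the bridge); rises 3 mm per turn loosened. A 3 mm high steel boss in the middle of its top; a 13 mm white dot near its edge faces the yellow line when tight.
- wheel (a joint): Wheel angle in rad: 0 at the start (tight, hard stop), growing anticlockwise seen from above (loosening); 12.57 = two full turns, 22 = end of thread. Needs about 0.05 N m (1.5 N at the rim) and stays where it is left. A closed fingertip pressed on the rim with some 5 to 10 N and moved along it carries the rim with it by friction.
- carrier: Loose aluminium plate 172 x 56 x 12 mm, about 0.3 kg, in the jig's channel (1.5 mm play each side), x as the jig's. Origin: underside, centre of its 13 mm locking hole; front end x +52, rear end x -120 mm; underside 10 mm above the bench. The screw's 9 mm tip locks it, 4.5 mm deep in the hole; two turns lift the tip 1.5 mm clear. Travel to the stop about 42 mm, with 1 to 3 N.
- tab_center (a point): Centre of the upright red tab on the carrier's rear end, at x = -115 mm of the carrier, axes as the carrier's: 10 mm thick along the push, 44 mm wide, from z 22 to 62 mm above the bench. Push on its rear face, 5 mm behind this point.
- screwdriver: Bystander: loose screwdriver lying on the bench beyond the jig; leave it alone.
- bin: Bystander: loose small green parts bin, 110 x 90 x 55 mm; origin at the centre of its underside; leave it alone.
- jar: Bystander: loose clear jar with a black cap, 52 mm in diameter, 75 mm high; origin at the centre of its underside; leave it alone.
Mind the look-alikes: they are no part of the job. Of the things like the carrier, leave any that is blue, purple or turquoise; of the rest the larger one is meant.

How it is judged (in metres and radians):
On the way, in this order (a step that is already met when the one before it is completed fails the run):
1. the wheel has been loosened two full turns (within 40 degrees) with the carrier still in place (value of joint wheel between 11.87 and 13.27 rad and x of carrier in the frame of jig below 0.008 m), for 0.3 s.
2. the carrier has been pushed home against the stop (value of joint wheel between 11.87 and 13.27 rad and x of carrier in the frame of jig above 0.039 m), for 0.2 s.
At the end, for the whole second after the job is handed in: The wheel rests two full turns (12.57 rad, within 40 degrees) looser than tight; the carrier lies flat in the channel, at rest, its front end within 3 mm of the stop (all of step 2 and velocity of joint wheel between -0.1 and 0.1 rad/s and x of carrier in the frame of jig below 0.0445 m and z of carrier in the frame of jig below 0.012 m and angle between carrier's own z axis and vertical below 0.05 rad and linear speed of carrier below 0.01 m/s); the robot touches nothing.
It fails at once if the carrier was lifted (more than 5 mm) or tipped (z of carrier in the frame of jig above 0.015 m or angle between carrier's own z axis and vertical above 0.12 rad).
It fails at once if the wheel was gripped (the grasp point came into the wheel, within 18 mm of its centre) rather than rolled at its rim (distance between the grasp point and wheel_center below 0.018 m).
It fails at once if the red tab was gripped between the fingers (the grasp point came onto it) rather than pushed (x of the grasp point in the frame of tab_center between -0.006 and 0.006 m and y of the grasp point in the frame of tab_center between -0.03 and 0.03 m and z of the grasp point in the frame of tab_center below 0.024 m).
It fails at once if the screwdriver, bin or jar was disturbed (moved more than 20 mm) (distance of any of screwdriver, bin, jar from where it was at the start of the episode above 0.02 m).
It also fails if it takes over 64 s, if anything falls off the work surface, if the arm or the gripper's body presses on something with over 40 N, if the wrist force passes 120 N, or if a joint passes its speed limit or range.

## Working session

There is one attempt and no reset: what is moved stays moved. The work goes in short steps, Python scripts to look and compute and a tool call to move; the robot and the scene stay as the last step left them, time stands still between calls to the robot, and variables do not carry over. Pictures are saved under pics/ and viewed, at most 10 in all, crops included, and the job is handed in when it is done.

Besides the shell and the picture viewer there is one more tool, called after "Request:" by a JSON object that holds its "method" and its "body", one argument or row to a line. servo_tool: Moves the arm, as the interface text tells. Shifts and turns lie within -1 to 1; 1 stands for 0.3 m of shift or 360 degrees of turn. Its arguments: {"type":"object","properties":{"linear":{"type":"array","items":{"type":"array","items":{"type":"number","minimum":-1,"maximum":1}}},"twist":{"type":"array","items":{"type":"number","minimum":-1,"maximum":1}},"hand":{"type":"number"}},"required":["linear","twist"]}

```bash
ls; mkdir -p pics
cat > h.py <<'E'
import numpy as np, cv2
from bench import manip
def shot(n,f):
    c=manip.camera(n); cv2.imwrite('pics/'+f+'.png',cv2.cvtColor(c['pixels'],cv2.COLOR_RGB2BGR)); np.save('pics/'+f+'.npy',c,allow_pickle=True); return c
def load(f): return np.load('pics/'+f+'.npy',allow_pickle=True).item()
def ray(c,u,v):
    f=240/np.tan(np.radians(c['vertical_fov'])/2)
    return np.array(c['rotation'])@np.array([(u-c['cx'])/f,(v-c['cy'])/f,1.])
def atz(c,u,v,z):
    r=ray(c,u,v); p=np.array(c['position']); return p+r*(z-p[2])/r[2]
def dep(c,u,v):
    return np.array(c['position'])+ray(c,u,v)*c['depth'][int(v),int(u)]
E
python3 - <<'E'
from h import *
for n in('scene','top'):
    c=shot(n,n+'0'); print(n,c['position'],c['rotation'],c['vertical_fov'])
print(manip.read_state(), manip.pinch_z)
E
```

```text
pics
scene [1472.01780927 -891.97473633 1076.14509833] [-2.2512438  -0.01266019  0.79079051] 42.547894344671676
top [ 489.52478373   20.85884866 1151.52745054] [-3.04132595 -0.01921389 -1.54794003] 54.040246620175836
{'clock': 0.1, 'q': array([ 1.26317535,  0.62923531,  0.03845885,  1.51821789, -0.02699484,
        0.99633328, -0.01997015]), 'qd': array([ 5.36550375e-05, -1.24757804e-04, -2.82877747e-04, -1.91980680e-03,
        7.89444144e-04, -1.08453261e-03,  5.56118014e-04]), 'tau': array([ 2.89699507e-03, -5.50784326e+01,  1.14730071e+00, -1.87114835e+01,
       -5.22236258e-02,  1.91919826e-02,  5.95005577e-05]), 'tool_pos': array([ 155.53668592, -630.51396802,  204.67426119]), 'ee_rot': array([-3.13991738e+00,  2.75571089e-05,  2.41843398e-01]), 'force': array([ 0.09745264, -0.06731835,  0.67744871]), 'torque': array([ 0.02077806, -0.00062852,  0.02595188]), 'grasp_force': 0.0, 'width': 0.9991352837106255} 18.8
```

Add to h.py:
```python
from scipy.spatial.transform import Rotation as Ro
def ray(c,u,v):
    f=240/np.tan(np.radians(c['vertical_fov'])/2)
    return Ro.from_euler('xyz',c['rotation']).as_matrix()@np.array([(u-c['cx'])/f,(v-c['cy'])/f,1.])
```

```text
(no output)
```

View pics/top0.png

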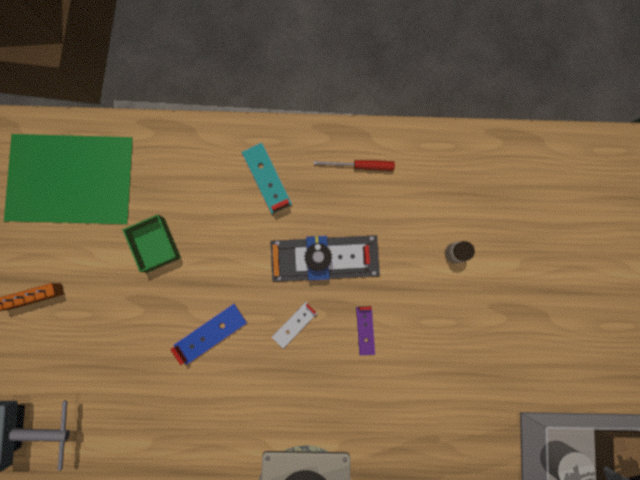

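View pics/scene0.png

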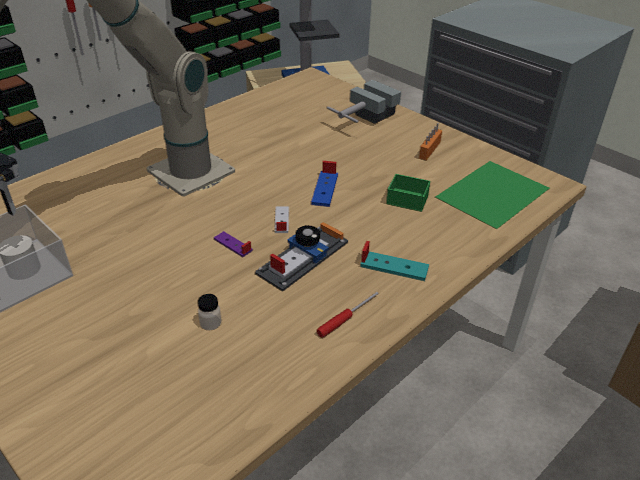

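The top view shows the robot base at the bottom (305,470). Four parts look like the carrier:
- Turquoise at (267,180).
- Blue at (210,335).
- Purple at (366,330).
- Small white at (295,325).

The large aluminium one at (335,257) sits in the jig and has a red tab at (367,255), so it is the one meant. The wheel is at (318,257) and the stop at (276,260). I'll confirm in an enlarged crop.

Run:
```python
from h import *
im=cv2.imread('pics/top0.png')[225:295,260:390]
cv2.imwrite('pics/crop0.png',cv2.resize(im,None,fx=6,fy=6,interpolation=cv2.INTER_CUBIC))
```

```text
(no output)
```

View pics/crop0.png

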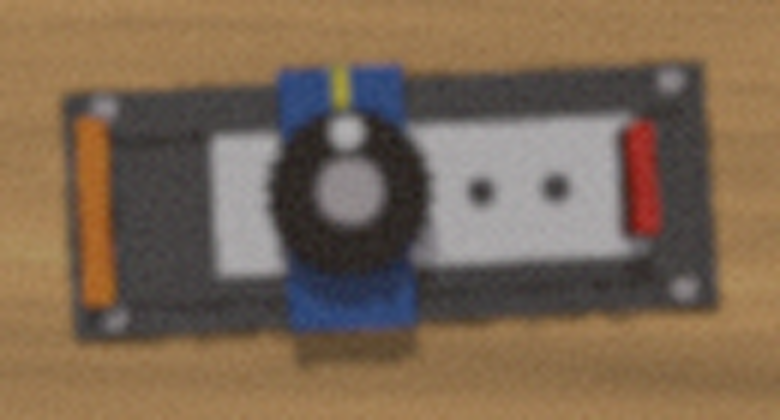

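The crop shows the aluminium carrier under the blue bridge. The wheel boss is at crop (350,190), the white dot at (347,132) by the yellow line at (341,88), the red tab at (642,178) and the orange stop at (97,212). This is the assembly in the jig.

Run:
```python
from h import *
c=load('top0')
P=lambda a,b,z: atz(c,(a+.5)/6-.5+260,(b+.5)/6-.5+225,z)[:2].round(1)
pts={k:P(*k) for k in [(65,97,10),(703,63,10),(715,305,10),(80,338,10)]}
p=list(pts.values()); print(p)
ctr=sum(p)/4; ax=((p[0]+p[3])-(p[1]+p[2]))/2; L=np.linalg.norm(ax); ax/=L
W=np.linalg.norm((p[0]+p[1]-p[2]-p[3])/2)
print('L,W',L,W,'yaw',np.degrees(np.arctan2(ax[1],ax[0])),'origin',ctr+19*ax)
print('boss',P(350,190,79),'wheel outl',P(350,192,76),'dot',P(347,132,76))
print('bridge corners',[P(*k,40) for k in[(279,68),(402,66),(415,328),(291,330)]])
print('tab',P(642,178,62),'stop',P(97,212,32))
# depth checks
for a,b in[(350,190),(390,230),(642,178),(97,212),(350,305),(560,230),(160,200)]:
    print(a,b,dep(c,(a+.5)/6-.5+260,(b+.5)/6-.5+225).round(1))
for n,u,v,z in [('jar',461,250,75),('bin',150,240,55),('sd',375,165,10)]: print(n,atz(c,u,v,z))
# front/rear
```

```text
[array([596.3,  96.2]), array([ 616.7, -163.1]), array([ 518.4, -168.8]), array([499.2,  87.1])]
L,W 258.3598265984865 97.97984486617645 yaw 94.39530359880924 origin [556.19389127 -18.20587829]
boss [557.  -17.7] wheel outl [556.4 -17.9] dot [579.4 -16.2]
bridge corners [array([607.1,  10. ]), array([609.1, -38.7]), array([505.8, -45.8]), array([503.9,   2.9])]
tab [ 565.5 -131.4] stop [548.8  80.6]
350 190 [556.7 -17.6  83.2]
390 230 [542.2 -33.3  78.6]
642 178 [ 565.5 -131.4   61.9]
97 212 [548.8  80.6  33. ]
350 305 [514.4 -20.3  35.3]
560 230 [ 546.5 -104.    24.2]
160 200 [555.6  56.6   8.2]
jar [ 579.64346324 -347.88682254   75.        ]
bin [586.9559698  372.88431781  55.        ]
sd [ 791.63199682 -157.26022416   10.        ]
```

```bash
cat >> h.py <<'E'
C=np.array([556.6,-17.9])
def rows(cur,tg):  # cur,tg: x,y,z,yaw(deg); prints scaled rows
    R=Ro.from_euler('xyz',[np.pi,0,np.radians(cur[3])]).as_matrix()
    L=[];T=[]
    for t in tg:
        d=R.T@(np.array(t[:3])-np.array(cur[:3]))/300
        L.append([round(float(a),3) for a in d]); T.append(round(-(t[3]-cur[3])/360,3))
    print(L,T)
def orb(phi,r,z,C=C):
    a=np.radians(phi); return [C[0]+r*np.cos(a),C[1]+r*np.sin(a),z,phi+180]
E
python3 - <<'E'
from h import *
cur=[155.6,-630.8,205,13.86]
e=orb(-210,60,205); print(e)
m=[[cur[i]+(e[i]-cur[i])*k/3 for i in range(4)] for k in (1,2,3)]
rows(cur,m[:1]);rows(m[0],m[1:2]);rows(m[1],m[2:])
E
```

```text
[np.float64(504.6384757729337), np.float64(12.100000000000009), 205, -30]
[[0.548, -0.601, -0.0]] [0.041]
[[0.378, -0.719, -0.0]] [0.041]
[[0.184, -0.792, -0.0]] [0.041]
```

Request:
{"method": "servo_tool", "body": {
  "linear": [
    [0.548, -0.601, 0],
    [0.548, -0.601, 0],
    [0.548, -0.601, 0],
    [0.548, -0.601, 0],
    [0.548, -0.601, 0]
  ],
  "twist": [0.041, 0.041, 0.041, 0.041, 0.041],
  "hand": 0
}}

```text
clock: 0.6
tool_pos: [273.0, -414.0, 205.3]
ee_rot: [-3.141, 0.0, -0.015]
force: [0.7, -0.3, -1.4]
width: 0.615
grasp_force: 0.0
```

Request:
{"method": "servo_tool", "body": {
  "linear": [
    [0.378, -0.719, 0],
    [0.378, -0.719, 0],
    [0.378, -0.719, 0],
    [0.378, -0.719, 0],
    [0.378, -0.719, 0],
    [0.378, -0.719, 0]
  ],
  "twist": [0.041, 0.041, 0.041, 0.041, 0.041, 0.041]
}}

```text
clock: 1.2
tool_pos: [391.9, -196.6, 205.3]
ee_rot: [-3.139, -0.0, -0.262]
force: [-1.0, -0.2, -0.4]
width: 0.099
grasp_force: 0.0
```

Run:
```python
from h import *
s=manip.read_state(); print(s['clock'],s['tool_pos'],np.degrees(s['ee_rot']),s['width'],s['force'])
```

```text
1.2 [ 391.87779005 -196.57106004  205.29206095] [-1.79829989e+02 -8.51227912e-03 -1.50162797e+01] 0.09913507592979633 [-1.03018223 -0.18428979 -0.43587441]
```

Request:
{"method": "servo_tool", "body": {
  "linear": [
    [0.184, -0.792, 0],
    [0.184, -0.792, 0],
    [0.184, -0.792, 0],
    [0.184, -0.792, 0],
    [0.184, -0.792, 0],
    [0.184, -0.792, 0.2],
    [0.184, -0.792, 0.4],
    [0.184, -0.792, 0.51],
    [0.184, -0.792, 0.51],
    [0.184, -0.792, 0.51]
  ],
  "twist": [0.041, 0.041, 0.041, 0.041, 0.041, 0.041, 0.041, 0.041, 0.041, 0.041]
}}

```text
clock: 2.2
tool_pos: [505.6, 10.2, 52.1]
ee_rot: [3.14, 0.002, -0.532]
force: [-0.0, -0.0, 0.9]
width: 0.003
grasp_force: 0.0
```

Run:
```python
from h import *
s=manip.read_state(); print(s['clock'],s['tool_pos'],np.degrees(s['ee_rot']),s['width'],s['force'])
a=shot('scene','s1')['pixels'][200:290,240:380]; 
cv2.imwrite('pics/s1c.png',cv2.cvtColor(cv2.resize(a,None,fx=5,fy=5,interpolation=cv2.INTER_CUBIC),cv2.COLOR_RGB2BGR))
```

```text
2.2 [505.5543895   10.21633003  52.12753759] [ 1.79898266e+02  1.12576526e-01 -3.04848842e+01] 0.0030786469358477504 [-0.01824476 -0.01615226  0.87484761]
```

View pics/s1c.png

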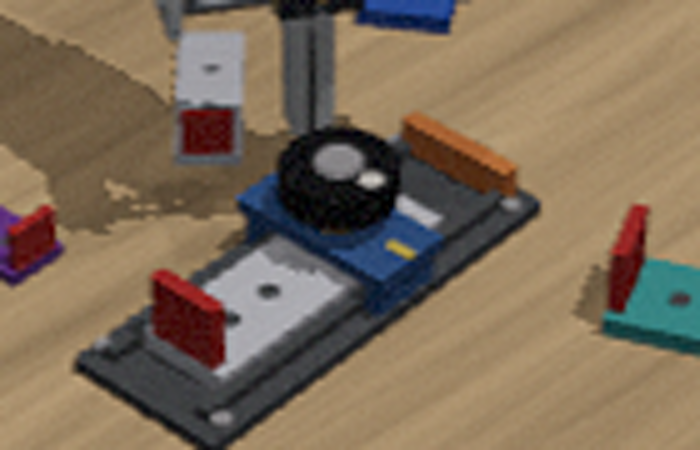

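The finger stands shut behind the wheel at crop (307,75), clear of it; the dot at (371,180) faces the yellow line at (400,249). Next I move inward to touch the rim.

Request:
{"method": "servo_tool", "body": {
  "linear": [
    [0.03, 0.005, 0],
    [0.05, 0.005, 0],
    [0.055, 0.005, 0],
    [0.055, 0.005, 0]
  ],
  "twist": [0, 0, 0, 0]
}}

```text
clock: 2.65
tool_pos: [518.9, 2.3, 54.4]
ee_rot: [-3.141, 0.002, -0.531]
force: [-5.7, 3.7, 4.8]
width: 0.007
grasp_force: 2.7
```

Request:
{"method": "servo_tool", "body": {
  "linear": [
    [0.003, 0, 0],
    [0.006, 0, 0],
    [0.006, 0, 0]
  ],
  "twist": [0, 0, 0]
}}

```text
clock: 2.95
tool_pos: [519.1, 2.2, 54.3]
ee_rot: [-3.141, 0.005, -0.53]
force: [-6.5, 5.1, 7.9]
width: 0.004
grasp_force: 4.1
```

```bash
cat >> h.py <<'E'
def stroke(cur,p0,p1,n,r=40,z=52):
    t=[orb(p,r,z) for p in np.linspace(p0,p1,n+1)[1:]]
    rows(cur,t); print('end',np.round(t[-1],2).tolist()); return t[-1]
E
python3 - <<'E'
from h import *
e=stroke([520.6,-.4,52,-30.5],-208,-160,6)
e=stroke(e,-160,-64,12)
E
```

```text
[[0.002, 0.014, 0.0], [0.007, 0.032, 0.0], [0.014, 0.049, 0.0], [0.023, 0.065, 0.0], [0.035, 0.079, 0.0], [0.048, 0.092, 0.0]] [np.float64(-0.029), np.float64(-0.051), np.float64(-0.074), np.float64(-0.096), np.float64(-0.118), np.float64(-0.14)]
end [519.01, -31.58, 52.0, 20.0]
[[0.001, 0.019, 0.0], [0.005, 0.037, 0.0], [0.012, 0.054, 0.0], [0.02, 0.071, 0.0], [0.031, 0.086, 0.0], [0.044, 0.099, 0.0], [0.059, 0.111, 0.0], [0.075, 0.12, 0.0], [0.092, 0.127, 0.0], [0.11, 0.131, 0.0], [0.129, 0.133, 0.0], [0.147, 0.133, 0.0]] [np.float64(-0.022), np.float64(-0.044), np.float64(-0.067), np.float64(-0.089), np.float64(-0.111), np.float64(-0.133), np.float64(-0.156), np.float64(-0.178), np.float64(-0.2), np.float64(-0.222), np.float64(-0.244), np.float64(-0.267)]
end [574.13, -53.85, 52.0, 116.0]
```

Request:
{"method": "servo_tool", "body": {
  "linear": [
    [0.002, 0.014, 0.0],
    [0.007, 0.032, 0.0],
    [0.014, 0.049, 0.0],
    [0.023, 0.065, 0.0],
    [0.035, 0.079, 0.0],
    [0.048, 0.092, 0.0]
  ],
  "twist": [-0.022, -0.05, -0.073, -0.096, -0.118, -0.14]
}}

```text
clock: 3.55
tool_pos: [517.9, -31.8, 54.2]
ee_rot: [3.141, 0.003, 0.354]
force: [-4.0, -0.9, 3.0]
width: 0.006
grasp_force: 2.4
```

```bash
cat >> h.py <<'E'
def look(f,name='scene'):
    s=manip.read_state(); p=s['tool_pos']; d=p[:2]-C
    print(s['clock'],p.round(1),np.degrees(s['ee_rot']).round(1),'F',s['force'].round(1),'r',np.hypot(*d).round(1),'phi',np.degrees(np.arctan2(d[1],d[0])).round(1))
    c=shot(name,f); v0,v1,u0,u1=(205,275,260,360) if name=='scene' else (225,295,270,370)
    a=c['pixels'][v0:v1,u0:u1]
    cv2.imwrite('pics/'+f+'c.png',cv2.cvtColor(cv2.resize(a,None,fx=6,fy=6,interpolation=cv2.INTER_CUBIC),cv2.COLOR_RGB2BGR)); return c
def dots(c,z=76):
    # white blob on the wheel's top, both as world angle around C
    a=c['pixels'].astype(int); m=(a.min(2)>130)
    n,l,st,ce=cv2.connectedComponentsWithStats(m.astype(np.uint8))
    for i in range(1,n):
        p=atz(c,*ce[i],z)[:2]-C
        if np.hypot(*p)<33: print('blob',st[i,4],a[l==i].mean(0).round(),'r',np.hypot(*p).round(1),'ang',np.degrees(np.arctan2(p[1],p[0])).round(1))
E
python3 - <<'E'
from h import *
dots(load('scene0'));dots(load('top0'))
dots(look('s2'))
dots(look('t2','top'))
E
```

```text
blob 7 [136. 133. 136.] r 8.3 ang 166.3
blob 4 [136. 134. 136.] r 7.9 ang 93.4
blob 8 [176. 172. 167.] r 21.2 ang 4.3
blob 18 [157. 155. 155.] r 22.6 ang 4.7
blob 56 [142. 136. 137.] r 0.4 ang 41.3
3.55 [517.9 -31.8  54.2] [180.    0.2  20.3] F [-4.  -0.9  3. ] r 41.2 phi -160.2
blob 2 [134. 132. 134.] r 13.3 ang 135.6
blob 1 [133. 131. 132.] r 10.2 ang -161.6
blob 6 [137. 135. 136.] r 6.8 ang 69.1
blob 10 [176. 172. 167.] r 22.2 ang 55.3
blob 2 [135. 132. 135.] r 4.4 ang -77.4
3.6 [518.4 -33.2  54.1] [1.799e+02 1.000e-01 2.050e+01] F [-4.9 -1.5  3.2] r 41.1 phi -158.1
```

No slip: the dot is at 55° for about 50° of finger travel. I'll continue the stroke.

Request:
{"method": "servo_tool", "body": {
  "linear": [
    [0.002, 0.019, 0.0],
    [0.006, 0.037, 0.0],
    [0.013, 0.054, 0.0],
    [0.021, 0.071, 0.0],
    [0.032, 0.086, 0.0],
    [0.045, 0.098, 0.0],
    [0.06, 0.109, 0.0],
    [0.075, 0.118, 0.0],
    [0.092, 0.125, 0.0],
    [0.11, 0.129, 0.0],
    [0.128, 0.131, 0.0],
    [0.146, 0.131, 0.0]
  ],
  "twist": [-0.022, -0.044, -0.067, -0.089, -0.111, -0.133, -0.156, -0.178, -0.2, -0.222, -0.244, -0.267]
}}

```text
clock: 4.85
tool_pos: [576.2, -54.1, 54.1]
ee_rot: [3.14, 0.003, 2.028]
force: [0.3, 0.3, -0.9]
width: 0.004
grasp_force: 0.0
```

Run:
```python
from h import *
dots(look('s3'),77)
print(manip.read_state()['q'].round(2))
e=stroke([574.13, -53.85, 52.0, 116.0],-64,48,14)
```

```text
4.85 [576.2 -54.1  54.1] [179.9   0.2 116.2] F [ 0.3  0.3 -0.9] r 41.2 phi -61.6
blob 7 [169. 166. 161.] r 23.5 ang 124.3
blob 1 [132. 131. 134.] r 12.7 ang 117.4
blob 1 [135. 132. 135.] r 10.0 ang 66.8
[ 0.42  0.81 -0.61  1.84  0.69  0.72 -0.12]
[[0.001, 0.019, 0.0], [0.005, 0.037, 0.0], [0.012, 0.054, 0.0], [0.02, 0.071, 0.0], [0.031, 0.086, 0.0], [0.044, 0.099, 0.0], [0.059, 0.111, 0.0], [0.075, 0.12, 0.0], [0.092, 0.127, 0.0], [0.11, 0.131, 0.0], [0.129, 0.133, 0.0], [0.147, 0.133, 0.0], [0.166, 0.129, 0.0], [0.183, 0.124, 0.0]] [np.float64(-0.022), np.float64(-0.044), np.float64(-0.067), np.float64(-0.089), np.float64(-0.111), np.float64(-0.133), np.float64(-0.156), np.float64(-0.178), np.float64(-0.2), np.float64(-0.222), np.float64(-0.244), np.float64(-0.267), np.float64(-0.289), np.float64(-0.311)]
end [583.37, 11.83, 52.0, 228.0]
```

```bash
sed -i 's/^C=.*/C=np.array([555.6,-17.0])/; s/def orb(phi,r,z,C=C)/def orb(phi,r,z)/' h.py
python3 - <<'E'
from h import *
stroke([576.2,-54.1,53,116.2],-62,-22,5,r=39,z=53)
E
```

```text
[[0.013, 0.015, 0.0], [0.018, 0.033, 0.0], [0.024, 0.05, 0.0], [0.033, 0.065, 0.0], [0.044, 0.08, 0.0]] [np.float64(-0.027), np.float64(-0.049), np.float64(-0.072), np.float64(-0.094), np.float64(-0.116)]
end [591.76, -31.61, 53.0, 158.0]
```

Request:
{"method": "servo_tool", "body": {
  "linear": [
    [0.012, 0.0, 0.0],
    [0.013, 0.015, 0.0],
    [0.018, 0.033, 0.0],
    [0.024, 0.05, 0.0],
    [0.033, 0.065, 0.0],
    [0.044, 0.08, 0.0]
  ],
  "twist": [0, -0.022, -0.045, -0.068, -0.09, -0.112]
}}

```text
clock: 5.5
tool_pos: [594.5, -33.1, 54.3]
ee_rot: [-3.141, 0.009, 2.728]
force: [6.0, -4.0, -0.3]
width: 0.006
grasp_force: 3.7
```

Run:
```python
from h import *
dots(look('s4'),77)
print(manip.read_state()['q'].round(2))
stroke([591.76,-31.61,53,156.5],-22,50,9,r=39,z=53)
```

```text
5.5 [594.5 -33.1  54.3] [-180.     0.5  156.3] F [ 6.  -4.  -0.3] r 42.1 phi -22.5
blob 6 [160. 156. 152.] r 24.1 ang 159.5
[ 0.47  0.88 -0.79  1.79  0.83  0.83  0.43]
[[0.002, 0.018, 0.0], [0.006, 0.036, 0.0], [0.013, 0.053, 0.0], [0.022, 0.068, 0.0], [0.033, 0.083, 0.0], [0.046, 0.095, 0.0], [0.06, 0.106, 0.0], [0.076, 0.115, 0.0], [0.093, 0.121, 0.0]] [np.float64(-0.026), np.float64(-0.049), np.float64(-0.071), np.float64(-0.093), np.float64(-0.115), np.float64(-0.138), np.float64(-0.16), np.float64(-0.182), np.float64(-0.204)]
end [580.67, 12.88, 53.0, 230.0]
```

Request:
{"method": "servo_tool", "body": {
  "linear": [
    [0.002, 0.018, 0.0],
    [0.006, 0.036, 0.0],
    [0.013, 0.053, 0.0],
    [0.022, 0.068, 0.0],
    [0.033, 0.083, 0.0],
    [0.046, 0.095, 0.0],
    [0.06, 0.106, 0.0],
    [0.076, 0.115, 0.0],
    [0.093, 0.121, 0.0]
  ],
  "twist": [-0.022, -0.045, -0.067, -0.089, -0.111, -0.134, -0.156, -0.178, -0.2]
}}

```text
clock: 6.45
tool_pos: [583.0, 15.9, 54.6]
ee_rot: [-3.137, 0.007, -2.296]
force: [4.9, 1.4, 2.1]
width: 0.006
grasp_force: 3.1
```

Run:
```python
from h import *
dots(look('s5'),78);dots(look('t5','top'),78)
print(manip.read_state()['q'].round(2))
stroke([580.67,12.88,53,228.5],50,110,8,r=39,z=53)
```

```text
6.45 [583.   15.9  54.6] [-179.7    0.4 -131.6] F [4.9 1.4 2.1] r 42.9 phi 50.2
6.5 [582.2  16.9  54.6] [-179.8    0.4 -131.2] F [5.2 2.8 3.2] r 43.1 phi 51.9
blob 3 [159. 148. 133.] r 18.6 ang 51.4
blob 5 [159. 148. 132.] r 20.5 ang 92.1
[ 0.52  0.98 -1.05  1.82  1.03  1.    1.43]
[[0.002, 0.017, 0.0], [0.005, 0.034, 0.0], [0.011, 0.049, 0.0], [0.019, 0.065, 0.0], [0.029, 0.078, 0.0], [0.04, 0.091, 0.0], [0.054, 0.102, 0.0], [0.068, 0.111, 0.0]] [np.float64(-0.025), np.float64(-0.046), np.float64(-0.067), np.float64(-0.088), np.float64(-0.108), np.float64(-0.129), np.float64(-0.15), np.float64(-0.171)]
end [542.26, 19.65, 53.0, 290.0]
```

View pics/s5c.png

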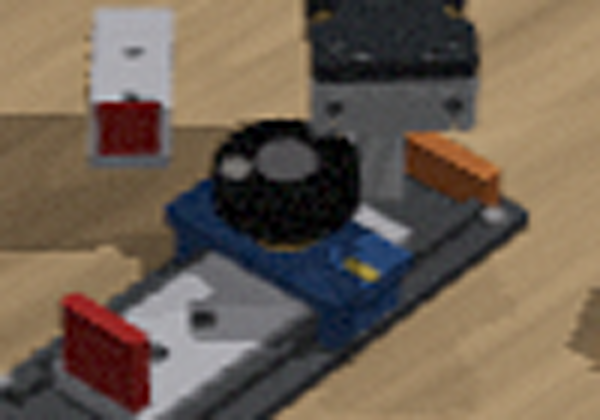

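The dot is at crop (236,168), in shade on the tab side of the wheel; the carrier has not moved. Now I retreat, lift and unwind.

Request:
{"method": "servo_tool", "body": {
  "linear": [
    [-0.067, 0, 0],
    [-0.067, 0, 0],
    [-0.067, 0, -0.17],
    [-0.067, 0, -0.17],
    [-0.067, 0, -0.17],
    [-0.067, 0, -0.17],
    [-0.067, 0, -0.17],
    [-0.067, 0, -0.17],
    [-0.067, 0, -0.17],
    [-0.067, 0, -0.17],
    [-0.067, 0, -0.17],
    [-0.067, 0, -0.17],
    [-0.067, 0, -0.17],
    [-0.067, 0, -0.17],
    [-0.067, 0, -0.17],
    [-0.067, 0, -0.17],
    [-0.067, 0, -0.17],
    [-0.067, 0, -0.17],
    [-0.067, 0, -0.17],
    [-0.067, 0, -0.17]
  ],
  "twist": [0, 0, 0.389, 0.389, 0.389, 0.389, 0.389, 0.389, 0.389, 0.389, 0.389, 0.389, 0.389, 0.389, 0.389, 0.389, 0.389, 0.389, 0.389, 0.389]
}}

```text
clock: 8.55
tool_pos: [591.9, 28.6, 104.0]
ee_rot: [3.141, 0.001, 1.539]
force: [-0.5, 0.9, 1.3]
width: 0.006
grasp_force: 0.0
```

Run:
```python
from h import *
c=load('s5'); p=atz(c,299.3,233,78)[:2]-C; print('s5 dot',np.hypot(*p),np.degrees(np.arctan2(p[1],p[0])))
dots(look('s6'),78);dots(look('t6','top'),78)
s=manip.read_state();print(s['q'].round(2))
p=s['tool_pos']; y=np.degrees(s['ee_rot'][2])
rows([*p,y],[orb(-230,60,105)])
```

```text
s5 dot 22.45869764408701 -114.14802492303112
8.55 [591.9  28.6 104. ] [1.80e+02 1.00e-01 8.82e+01] F [-0.5  0.9  1.3] r 58.3 phi 51.5
blob 12 [138. 136. 138.] r 3.8 ang -103.3
blob 9 [179. 174. 169.] r 23.1 ang -120.8
8.6 [591.9  28.7 103.9] [1.80e+02 1.00e-01 8.83e+01] F [0.1 0.1 0. ] r 58.4 phi 51.6
[ 0.23  0.72 -0.52  1.77  0.49  0.78 -0.57]
[[-0.007, -0.25, -0.004]] [np.float64(0.384)]
```

Request:
{"method": "servo_tool", "body": {
  "linear": [
    [-0.007, -0.25, 0],
    [-0.007, -0.25, 0],
    [-0.007, -0.25, 0],
    [-0.007, -0.25, 0],
    [-0.007, -0.25, 0],
    [-0.007, -0.25, 0],
    [-0.007, -0.25, 0],
    [-0.007, -0.25, 0],
    [-0.007, -0.25, 0],
    [-0.007, -0.25, 0],
    [-0.007, -0.25, 0],
    [-0.007, -0.25, 0],
    [-0.007, -0.25, 0],
    [-0.007, -0.25, 0],
    [-0.007, -0.25, 0],
    [-0.007, -0.25, 0],
    [-0.007, -0.25, 0.05],
    [-0.007, -0.25, 0.17],
    [-0.007, -0.25, 0.17],
    [-0.007, -0.25, 0.17]
  ],
  "twist": [0.384, 0.384, 0.384, 0.384, 0.384, 0.384, 0.384, 0.384, 0.384, 0.384, 0.384, 0.384, 0.384, 0.384, 0.384, 0.384, 0.384, 0.384, 0.384, 0.384]
}}

```text
clock: 10.65
tool_pos: [516.7, 29.2, 52.5]
ee_rot: [3.14, 0.001, -0.871]
force: [-0.0, -0.1, 0.4]
width: 0.007
grasp_force: 0.0
```

Run:
```python
from h import *
s=manip.read_state();print(s['clock'],s['q'].round(2),s['force'].round(1))
p=s['tool_pos']; y=np.degrees(s['ee_rot'][2]); print(p,y)
cur=[*p,y]
rows(cur,[orb(-230,44,p[2]),orb(-230,40,p[2])]+[orb(x,39,p[2]) for x in np.arange(-230,-110,8)])
```

```text
10.65 [-0.2   0.68  0.13  2.01 -0.19  0.46 -2.36] [-0.  -0.1  0.4]
[516.70432416  29.16787648  52.47276165] -49.88747251464767
[[0.055, -0.0, -0.0], [0.068, -0.0, -0.0], [0.071, -0.0, -0.0], [0.072, 0.018, 0.0], [0.076, 0.036, 0.0], [0.082, 0.053, 0.0], [0.091, 0.069, 0.0], [0.101, 0.083, 0.0], [0.114, 0.096, 0.0], [0.128, 0.108, 0.0], [0.144, 0.117, 0.0], [0.161, 0.124, 0.0], [0.178, 0.128, 0.0], [0.196, 0.13, 0.0], [0.215, 0.129, 0.0], [0.232, 0.126, 0.0], [0.25, 0.121, 0.0]] [np.float64(0.0), np.float64(0.0), np.float64(0.0), np.float64(-0.022), np.float64(-0.044), np.float64(-0.066), np.float64(-0.089), np.float64(-0.111), np.float64(-0.133), np.float64(-0.155), np.float64(-0.177), np.float64(-0.2), np.float64(-0.222), np.float64(-0.244), np.float64(-0.266), np.float64(-0.289), np.float64(-0.311)]
```

Request:
{"method": "servo_tool", "body": {
  "linear": [
    [0.055, 0, 0],
    [0.068, 0, 0],
    [0.071, 0, 0],
    [0.072, 0.018, 0],
    [0.076, 0.036, 0],
    [0.082, 0.053, 0],
    [0.091, 0.069, 0],
    [0.101, 0.083, 0],
    [0.114, 0.096, 0],
    [0.128, 0.108, 0],
    [0.144, 0.117, 0],
    [0.161, 0.124, 0],
    [0.178, 0.128, 0]
  ],
  "twist": [0, 0, 0, -0.022, -0.044, -0.066, -0.089, -0.111, -0.133, -0.155, -0.177, -0.2, -0.222]
}}

```text
clock: 11.95
tool_pos: [521.2, -38.9, 53.6]
ee_rot: [3.14, 0.003, 0.528]
force: [-4.3, 0.3, 2.2]
width: 0.006
grasp_force: 1.9
```

Run:
```python
from h import *
dots(look('s7'),79);dots(look('t7','top'),79)
e=orb(-150,39,52.5); print(e)
e=stroke(e,-150,-62,11,r=39,z=52.5)
```

```text
11.95 [521.2 -38.9  53.6] [179.9   0.2  30.3] F [-4.3  0.3  2.2] r 40.7 phi -147.5
blob 1 [150. 143. 142.] r 32.5 ang 77.1
blob 8 [136. 133. 136.] r 6.2 ang 37.7
blob 11 [172. 169. 163.] r 22.9 ang -40.0
12.0 [522.  -40.   53.5] [1.799e+02 1.000e-01 3.050e+01] F [-3.6 -1.3  2.4] r 40.7 phi -145.6
blob 11 [148. 146. 146.] r 30.1 ang 139.7
[np.float64(521.825009252407), np.float64(-36.5), 52.5, 30]
[[0.001, 0.018, 0.0], [0.005, 0.036, 0.0], [0.011, 0.053, 0.0], [0.02, 0.069, 0.0], [0.03, 0.084, 0.0], [0.043, 0.097, 0.0], [0.057, 0.108, 0.0], [0.073, 0.117, 0.0], [0.09, 0.124, 0.0], [0.107, 0.128, 0.0], [0.125, 0.13, 0.0]] [np.float64(-0.022), np.float64(-0.044), np.float64(-0.067), np.float64(-0.089), np.float64(-0.111), np.float64(-0.133), np.float64(-0.156), np.float64(-0.178), np.float64(-0.2), np.float64(-0.222), np.float64(-0.244)]
end [573.91, -51.43, 52.5, 118.0]
```

Run:
```python
from h import *
e=orb(-150,39,52.5)
e=stroke(e,-148,-60,11,r=38,z=52.5)
e=stroke(e,-60,20,10,r=38.5,z=52.5)
```

```text
[[0.005, 0.022, 0.0], [0.01, 0.039, 0.0], [0.016, 0.056, 0.0], [0.025, 0.071, 0.0], [0.036, 0.085, 0.0], [0.049, 0.097, 0.0], [0.063, 0.107, 0.0], [0.078, 0.116, 0.0], [0.095, 0.122, 0.0], [0.112, 0.125, 0.0], [0.13, 0.127, 0.0]] [np.float64(-0.028), np.float64(-0.05), np.float64(-0.072), np.float64(-0.094), np.float64(-0.117), np.float64(-0.139), np.float64(-0.161), np.float64(-0.183), np.float64(-0.206), np.float64(-0.228), np.float64(-0.25)]
end [574.6, -49.91, 52.5, 120.0]
[[-0.0, 0.018, 0.0], [0.003, 0.035, 0.0], [0.009, 0.052, 0.0], [0.018, 0.068, 0.0], [0.028, 0.082, 0.0], [0.041, 0.095, 0.0], [0.055, 0.106, 0.0], [0.07, 0.115, 0.0], [0.087, 0.122, 0.0], [0.104, 0.126, 0.0]] [np.float64(-0.022), np.float64(-0.044), np.float64(-0.067), np.float64(-0.089), np.float64(-0.111), np.float64(-0.133), np.float64(-0.156), np.float64(-0.178), np.float64(-0.2), np.float64(-0.222)]
end [591.78, -3.83, 52.5, 200.0]
```

Request:
{"method": "servo_tool", "body": {
  "linear": [
    [0.005, 0.022, 0.0],
    [0.01, 0.039, 0.0],
    [0.016, 0.056, 0.0],
    [0.025, 0.071, 0.0],
    [0.036, 0.085, 0.0],
    [0.049, 0.097, 0.0],
    [0.063, 0.107, 0.0],
    [0.078, 0.116, 0.0],
    [0.095, 0.122, 0.0],
    [0.112, 0.125, 0.0],
    [0.13, 0.127, 0.0]
  ],
  "twist": [-0.023, -0.047, -0.07, -0.093, -0.116, -0.139, -0.161, -0.183, -0.206, -0.228, -0.25]
}}

```text
clock: 13.15
tool_pos: [576.9, -53.4, 53.5]
ee_rot: [-3.141, 0.005, 2.094]
force: [-0.8, -3.3, 1.2]
width: 0.004
grasp_force: 1.4
```

Run:
```python
from h import *
dots(look('s8'),79);dots(look('t8','top'),79)
```

```text
13.15 [576.9 -53.4  53.5] [-180.     0.3  120. ] F [-0.8 -3.3  1.2] r 42.2 phi -59.7
blob 1 [138. 134. 136.] r 10.5 ang 96.4
blob 8 [171. 167. 162.] r 21.2 ang 50.9
13.2 [577.9 -52.6  53.4] [179.9   0.3 120.3] F [ 2.3 -5.4  2.1] r 42.0 phi -57.9
blob 20 [166. 161. 152.] r 22.5 ang 45.1
blob 14 [139. 133. 135.] r 5.1 ang 74.7
```

Request:
{"method": "servo_tool", "body": {
  "linear": [
    [0.0, 0.018, 0.0],
    [0.003, 0.035, 0.0],
    [0.009, 0.052, 0.0],
    [0.018, 0.068, 0.0],
    [0.028, 0.082, 0.0],
    [0.041, 0.095, 0.0],
    [0.055, 0.106, 0.0],
    [0.07, 0.115, 0.0],
    [0.087, 0.122, 0.0],
    [0.104, 0.126, 0.0]
  ],
  "twist": [-0.022, -0.044, -0.067, -0.089, -0.111, -0.133, -0.156, -0.178, -0.2, -0.222]
}}

```text
clock: 14.25
tool_pos: [596.8, -3.3, 54.1]
ee_rot: [-3.14, 0.008, -2.795]
force: [6.1, 0.2, 2.3]
width: 0.005
grasp_force: 2.7
```

Run:
```python
from h import *
dots(look('s9'),80);dots(look('t9','top'),80)
print(manip.read_state()['q'].round(2))
stroke([591.78, -3.83, 52.5, 200.0],20,52,4,r=39,z=52.5)
```

```text
14.25 [596.8  -3.3  54.1] [-179.9    0.5 -160.1] F [6.1 0.2 2.3] r 43.4 phi 18.5
14.3 [596.4  -1.9  54.1] [ 180.     0.5 -159.7] F [5.2 0.7 2.2] r 43.5 phi 20.3
blob 9 [158. 148. 133.] r 23.8 ang -2.8
blob 1 [159. 149. 133.] r 32.9 ang -25.3
[ 0.52  0.97 -1.    1.79  0.99  0.98  1.01]
[[-0.0, 0.018, 0.0], [0.003, 0.036, 0.0], [0.01, 0.053, 0.0], [0.018, 0.069, 0.0]] [np.float64(-0.022), np.float64(-0.044), np.float64(-0.067), np.float64(-0.089)]
end [579.61, 13.73, 52.5, 232.0]
```

Request:
{"method": "servo_tool", "body": {
  "linear": [
    [0.0, 0.018, 0.0],
    [0.003, 0.036, 0.0],
    [0.01, 0.053, 0.0],
    [0.018, 0.069, 0.0]
  ],
  "twist": [-0.022, -0.044, -0.067, -0.089]
}}

```text
clock: 14.75
tool_pos: [583.8, 16.2, 54.2]
ee_rot: [-3.138, 0.007, -2.234]
force: [4.7, 1.9, 2.0]
width: 0.007
grasp_force: 2.2
```

Request:
{"method": "servo_tool", "body": {
  "linear": [
    [-0.067, 0, 0],
    [-0.067, 0, 0],
    [-0.067, 0, -0.17],
    [-0.067, 0, -0.17],
    [-0.067, 0, -0.17],
    [-0.067, 0, -0.17],
    [-0.067, 0, -0.17],
    [-0.067, 0, -0.17],
    [-0.067, 0, -0.17],
    [-0.067, 0, -0.17],
    [-0.067, 0, -0.17],
    [-0.067, 0, -0.17],
    [-0.067, 0, -0.17],
    [-0.067, 0, -0.17],
    [-0.067, 0, -0.17],
    [-0.067, 0, -0.17],
    [-0.067, 0, -0.17],
    [-0.067, 0, -0.17],
    [-0.067, 0, -0.17],
    [-0.067, 0, -0.17]
  ],
  "twist": [0, 0, 0.389, 0.389, 0.389, 0.389, 0.389, 0.389, 0.389, 0.389, 0.389, 0.389, 0.389, 0.389, 0.389, 0.389, 0.389, 0.389, 0.389, 0.389]
}}

```text
clock: 16.75
tool_pos: [592.4, 29.1, 103.9]
ee_rot: [3.141, 0.001, 1.601]
force: [-0.8, -0.2, 0.4]
width: 0.005
grasp_force: 0.0
```

Run:
```python
from h import *
dots(look('s10'),80.5);dots(look('t10','top'),80.5)
s=manip.read_state();print(s['q'].round(2))
p=s['tool_pos']; y=np.degrees(s['ee_rot'][2])
rows([*p,y],[orb(-215,60,105)])
```

```text
16.75 [592.4  29.1 103.9] [180.    0.   91.7] F [-0.8 -0.2  0.4] r 59.0 phi 51.4
blob 8 [137. 134. 136.] r 5.1 ang -84.9
16.8 [592.4  29.2 103.8] [180.    0.   91.9] F [ 0.5 -0.6  0.8] r 59.1 phi 51.4
[ 0.27  0.74 -0.59  1.77  0.55  0.81 -0.56]
[[-0.03, -0.288, -0.004]] [np.float64(0.353)]
```

Request:
{"method": "servo_tool", "body": {
  "linear": [
    [-0.03, -0.288, 0],
    [-0.03, -0.288, 0],
    [-0.03, -0.288, 0],
    [-0.03, -0.288, 0],
    [-0.03, -0.288, 0],
    [-0.03, -0.288, 0],
    [-0.03, -0.288, 0],
    [-0.03, -0.288, 0],
    [-0.03, -0.288, 0],
    [-0.03, -0.288, 0],
    [-0.03, -0.288, 0],
    [-0.03, -0.288, 0],
    [-0.03, -0.288, 0],
    [-0.03, -0.288, 0],
    [-0.03, -0.288, 0],
    [-0.03, -0.288, 0.05],
    [-0.03, -0.288, 0.17],
    [-0.03, -0.288, 0.17],
    [-0.03, -0.288, 0.17]
  ],
  "twist": [0.353, 0.353, 0.353, 0.353, 0.353, 0.353, 0.353, 0.353, 0.353, 0.353, 0.353, 0.353, 0.353, 0.353, 0.353, 0.353, 0.353, 0.353, 0.353]
}}

```text
clock: 18.75
tool_pos: [505.9, 17.6, 52.4]
ee_rot: [3.141, 0.001, -0.613]
force: [-0.2, 0.3, -1.2]
width: 0.006
grasp_force: 0.0
```

Run:
```python
from h import *
dots(look('s11'),80.5);dots(look('t11','top'),80.5)
s=manip.read_state();print(s['q'].round(2))
p=s['tool_pos']; y=np.degrees(s['ee_rot'][2]); cur=[*p,y]; z=p[2]
rows(cur,[orb(-215,44,z),orb(-215,39,z)]+[orb(x,39,z) for x in np.arange(-215,-140,8)])
print(orb(np.arange(-215,-140,8)[-1],39,z))
```

```text
18.75 [505.9  17.6  52.4] [ 1.80e+02  1.00e-01 -3.51e+01] F [-0.2  0.3 -1.2] r 60.5 phi 145.1
blob 9 [175. 171. 165.] r 22.9 ang 162.8
blob 26 [138. 135. 137.] r 2.4 ang 136.2
18.8 [506.8  17.7  53.2] [-180.    -0.   -35.1] F [-0.6 -0.8 -0.4] r 59.8 phi 144.6
[-0.11  0.67  0.03  2.04 -0.04  0.43 -2.24]
[[0.052, 0.002, 0.0], [0.068, 0.002, 0.0], [0.068, 0.002, 0.0], [0.07, 0.02, 0.0], [0.073, 0.038, 0.0], [0.08, 0.055, 0.0], [0.088, 0.071, 0.0], [0.099, 0.086, 0.0], [0.111, 0.099, 0.0], [0.126, 0.11, 0.0], [0.142, 0.119, 0.0], [0.158, 0.126, 0.0]] [np.float64(-0.0), np.float64(-0.0), np.float64(-0.0), np.float64(-0.023), np.float64(-0.045), np.float64(-0.067), np.float64(-0.089), np.float64(-0.111), np.float64(-0.134), np.float64(-0.156), np.float64(-0.178), np.float64(-0.2)]
[np.float64(524.4532151081556), np.float64(-40.470785902929876), np.float64(53.62008231585164), np.int64(37)]
```

View pics/s11c.png

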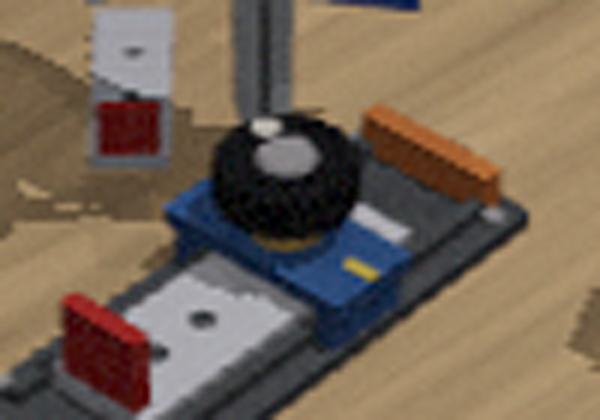

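The dot is at crop (267,127), world angle about 163°, so the wheel has turned about 518° and 202° remain. The wheel has visibly risen.

Request:
{"method": "servo_tool", "body": {
  "linear": [
    [0.052, 0.002, 0],
    [0.068, 0.002, 0],
    [0.07, 0.002, 0],
    [0.071, 0.02, 0],
    [0.074, 0.038, 0],
    [0.081, 0.055, 0],
    [0.089, 0.071, 0],
    [0.1, 0.086, 0],
    [0.112, 0.099, 0],
    [0.126, 0.11, 0],
    [0.142, 0.119, 0],
    [0.158, 0.126, 0]
  ],
  "twist": [0, 0, 0, -0.023, -0.045, -0.067, -0.089, -0.111, -0.134, -0.156, -0.178, -0.2]
}}

```text
clock: 20.05
tool_pos: [523.3, -41.0, 53.6]
ee_rot: [3.141, 0.0, 0.649]
force: [-2.2, 0.7, 0.4]
width: 0.003
grasp_force: 0.8
```

Run:
```python
from h import *
dots(look('s12'),81)
e=stroke(orb(-143,39,53),-141,-53,11,r=38,z=53)
e=stroke(e,-53,-13,5,r=38.5,z=53)
```

```text
20.05 [523.3 -41.   53.6] [179.9   0.   37.2] F [-2.2  0.7  0.4] r 40.3 phi -143.4
blob 11 [165. 161. 156.] r 23.0 ang -136.0
blob 4 [137. 135. 137.] r 8.1 ang 40.4
blob 1 [135. 132. 135.] r 7.3 ang -31.8
[[0.005, 0.022, 0.0], [0.01, 0.039, 0.0], [0.016, 0.056, 0.0], [0.025, 0.071, 0.0], [0.036, 0.085, 0.0], [0.049, 0.097, 0.0], [0.063, 0.107, 0.0], [0.078, 0.116, 0.0], [0.095, 0.122, 0.0], [0.112, 0.125, 0.0], [0.13, 0.127, 0.0]] [np.float64(-0.028), np.float64(-0.05), np.float64(-0.072), np.float64(-0.094), np.float64(-0.117), np.float64(-0.139), np.float64(-0.161), np.float64(-0.183), np.float64(-0.206), np.float64(-0.228), np.float64(-0.25)]
end [578.47, -47.35, 53.0, 127.0]
[[-0.0, 0.018, 0.0], [0.003, 0.035, 0.0], [0.009, 0.052, 0.0], [0.018, 0.068, 0.0], [0.028, 0.082, 0.0]] [np.float64(-0.022), np.float64(-0.044), np.float64(-0.067), np.float64(-0.089), np.float64(-0.111)]
end [593.11, -25.66, 53.0, 167.0]
```

Request:
{"method": "servo_tool", "body": {
  "linear": [
    [0.009, 0.022, 0.0],
    [0.014, 0.038, 0.0],
    [0.02, 0.054, 0.0],
    [0.028, 0.069, 0.0],
    [0.038, 0.083, 0.0],
    [0.051, 0.095, 0.0],
    [0.064, 0.105, 0.0],
    [0.079, 0.114, 0.0],
    [0.095, 0.12, 0.0],
    [0.112, 0.124, 0.0],
    [0.13, 0.127, 0.0]
  ],
  "twist": [-0.023, -0.047, -0.07, -0.093, -0.116, -0.139, -0.161, -0.183, -0.206, -0.228, -0.25]
}}

```text
clock: 21.2
tool_pos: [579.9, -51.3, 54.1]
ee_rot: [-3.142, 0.007, 2.215]
force: [1.7, -4.9, 2.2]
width: 0.006
grasp_force: 2.3
```

Run:
```python
from h import *
dots(look('s13'),81.5);dots(look('t13','top'),81.5)
```

```text
21.2 [579.9 -51.3  54.1] [-180.     0.4  126.9] F [ 1.7 -4.9  2.2] r 42.1 phi -54.7
blob 1 [134. 133. 133.] r 10.6 ang 73.9
21.25 [580.8 -50.4  54. ] [179.9   0.4 127.2] F [ 4.  -5.3  3.9] r 41.9 phi -52.9
blob 10 [139. 133. 135.] r 5.3 ang 84.2
```

Request:
{"method": "servo_tool", "body": {
  "linear": [
    [0.0, 0.018, 0.0],
    [0.003, 0.035, 0.0],
    [0.009, 0.052, 0.0],
    [0.018, 0.068, 0.0],
    [0.028, 0.082, 0.0],
    [0.041, 0.095, 0]
  ],
  "twist": [-0.022, -0.044, -0.067, -0.089, -0.111, -0.133]
}}

```text
clock: 21.9
tool_pos: [598.1, -21.8, 54.7]
ee_rot: [-3.141, 0.01, 3.051]
force: [7.0, -1.3, 1.6]
width: 0.007
grasp_force: 3.4
```

Request:
{"method": "servo_tool", "body": {
  "linear": [
    [-0.08, 0, 0],
    [-0.15, 0, 0],
    [-0.15, 0, -0.17],
    [-0.15, 0, -0.33],
    [-0.15, 0, -0.33]
  ],
  "twist": [0, 0, 0, 0, 0]
}}

```text
clock: 22.4
tool_pos: [642.0, -22.7, 158.8]
ee_rot: [3.139, 0.011, 3.047]
force: [-0.4, 0.1, -0.6]
width: 0.007
grasp_force: 0.0
```

Run:
```python
from h import *
dots(look('s14'),82);dots(look('t14','top'),82)
```

```text
22.4 [642.  -22.7 158.8] [179.8   0.6 174.6] F [-0.4  0.1 -0.6] r 86.6 phi -3.8
blob 2 [136. 133. 136.] r 9.1 ang 74.1
blob 3 [164. 161. 155.] r 21.4 ang 5.4
22.45 [640.1 -23.9 155.6] [180.    0.4 174.6] F [-0.   0.  -0.5] r 84.8 phi -4.7
blob 6 [162. 157. 149.] r 22.3 ang 2.0
```

View pics/s14c.png

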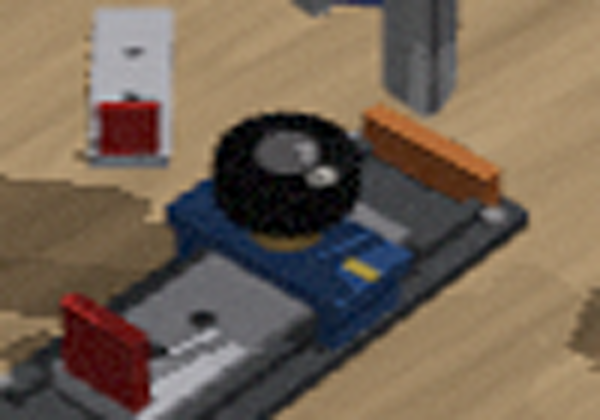

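The dot at crop (321,177) faces the yellow line again (angle 2–5° against 4.5° at the start): two turns are done. Next is the push.

Run:
```python
from h import *
s=manip.read_state(); p=s['tool_pos']; y=np.degrees(s['ee_rot'][2]); print(s['clock'],p,y)
x=np.array([-.077,.997]); O=np.array([556.,-17.5]); g=lambda d:[*(O+d*x),]
rows([*p,y],[[*g(-150),p[2],94.4],[*g(-150),30,94.4]])
```

```text
22.5 [638.5767638  -24.90601256 153.21224581] 174.6302303152863
[[0.191, -0.494, -0.0], [0.191, -0.494, 0.411]] [np.float64(0.223), np.float64(0.223)]
```

Request:
{"method": "servo_tool", "body": {
  "linear": [
    [0.191, -0.494, 0],
    [0.191, -0.494, 0],
    [0.191, -0.494, 0],
    [0.191, -0.494, 0],
    [0.191, -0.494, 0],
    [0.191, -0.494, 0],
    [0.191, -0.494, 0],
    [0.191, -0.494, 0],
    [0.191, -0.494, 0],
    [0.191, -0.494, 0],
    [0.191, -0.494, 0.15],
    [0.191, -0.494, 0.3],
    [0.191, -0.494, 0.4],
    [0.191, -0.494, 0.411],
    [0.191, -0.494, 0.411]
  ],
  "twist": [0.223, 0.223, 0.223, 0.223, 0.223, 0.223, 0.223, 0.223, 0.223, 0.223, 0.223, 0.223, 0.223, 0.223, 0.223]
}}

```text
clock: 24.0
tool_pos: [566.2, -166.9, 27.3]
ee_rot: [-3.139, -0.001, 1.649]
force: [0.4, 0.5, 0.6]
width: 0.004
grasp_force: 0.0
```

Run:
```python
from h import *
look('s15')
c=load('s15');a=c['pixels'][205:295,225:345]
cv2.imwrite('pics/s15d.png',cv2.cvtColor(cv2.resize(a,None,fx=5,fy=5,interpolation=cv2.INTER_CUBIC),cv2.COLOR_RGB2BGR))
dots(c,82)
```

```text
24.0 [ 566.2 -166.9   27.3] [-179.9   -0.    94.5] F [0.4 0.5 0.6] r 150.2 phi -85.9
blob 30 [138. 136. 138.] r 1.4 ang 128.1
blob 12 [177. 174. 168.] r 22.7 ang -2.7
```

View pics/s15d.png

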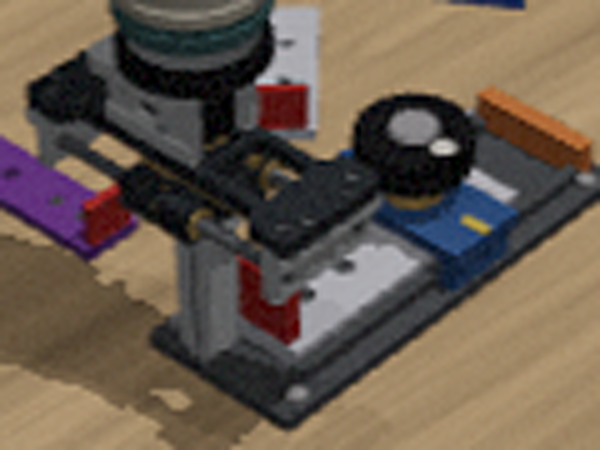

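The shut finger stands behind the red tab, at crop (205,300) against (270,310), lined up with the channel. I push slowly.

Request:
{"method": "servo_tool", "body": {
  "linear": [
    [0.03, 0, 0],
    [0.055, 0, 0],
    [0.07, 0, 0],
    [0.082, 0, 0],
    [0.094, 0, 0],
    [0.106, 0, 0],
    [0.118, 0, 0],
    [0.13, 0, 0],
    [0.142, 0, 0],
    [0.154, 0, 0],
    [0.166, 0, 0],
    [0.178, 0, 0],
    [0.19, 0, 0],
    [0.198, 0, 0],
    [0.202, 0, 0],
    [0.205, 0, 0],
    [0.205, 0, 0]
  ],
  "twist": [0, 0, 0, 0, 0, 0, 0, 0, 0, 0, 0, 0, 0, 0, 0, 0, 0]
}}

```text
clock: 25.75
tool_pos: [562.3, -105.4, 28.1]
ee_rot: [-3.141, -0.0, 1.649]
force: [-0.0, -2.9, 1.9]
width: 0.003
grasp_force: 1.6
```

Request:
{"method": "servo_tool", "body": {
  "linear": [
    [0.004, 0, 0],
    [0.008, 0, 0],
    [0.01, 0, 0],
    [0.01, 0, 0]
  ],
  "twist": [0, 0, 0, 0]
}}

```text
clock: 26.15
tool_pos: [562.1, -103.7, 28.1]
ee_rot: [-3.141, 0.001, 1.649]
force: [0.4, -5.1, 3.0]
width: 0.001
grasp_force: 2.7
```

Request:
{"method": "servo_tool", "body": {
  "linear": [
    [0.004, 0, 0],
    [0.008, 0, 0],
    [0.01, 0, 0],
    [0.01, 0, 0],
    [0.01, 0, 0]
  ],
  "twist": [0, 0, 0, 0, 0]
}}

```text
clock: 26.65
tool_pos: [561.9, -103.7, 28.2]
ee_rot: [-3.141, 0.005, 1.647]
force: [0.7, -9.9, 3.5]
width: 0.003
grasp_force: 5.1
```

Run:
```python
from h import *
c=look('s16');a=c['pixels'][205:285,245:350]
cv2.imwrite('pics/s16d.png',cv2.cvtColor(cv2.resize(a,None,fx=6,fy=6,interpolation=cv2.INTER_CUBIC),cv2.COLOR_RGB2BGR))
dots(c,82)
```

```text
26.65 [ 561.9 -103.7   28.2] [-180.     0.3   94.4] F [ 0.7 -9.9  3.5] r 86.9 phi -85.9
```

View pics/s16d.png

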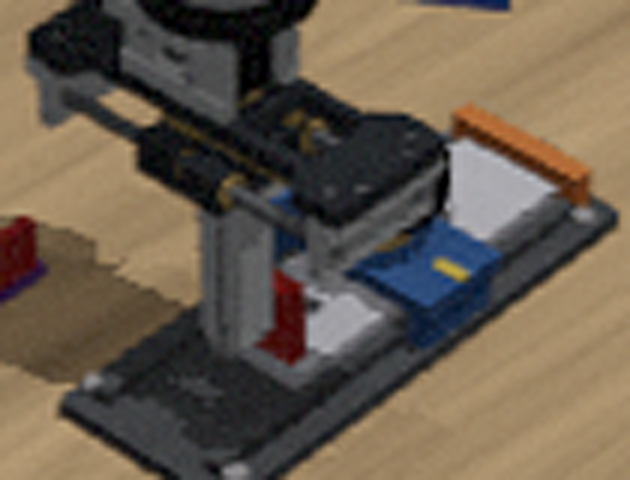

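The carrier's white front meets the orange stop at crop (510,170), and the tip no longer advances at 10 N. I back off and check.

Request:
{"method": "servo_tool", "body": {
  "linear": [
    [-0.03, 0, 0],
    [-0.1, 0, 0],
    [-0.2, 0, 0],
    [-0.2, 0, -0.16],
    [-0.2, 0, -0.32],
    [-0.2, 0, -0.48],
    [-0.2, 0, -0.48],
    [-0.2, 0, -0.48]
  ],
  "twist": [0, 0, 0, 0, 0, 0, 0, 0]
}}

```text
clock: 27.5
tool_pos: [567.1, -158.3, 172.9]
ee_rot: [3.14, -0.001, 1.65]
force: [-1.2, 0.8, -0.1]
width: 0.003
grasp_force: 0.0
```

Run:
```python
from h import *
dots(look('s17'),82); c=look('t17','top'); dots(c,82)
a=c['pixels'].astype(int)
m=(a[...,0]>90)&(a[...,1]<50)&(a[...,2]<50); m[:235]=0;m[285:]=0;m[:,:270]=0;m[:,385:]=0
v,u=np.nonzero(m); p=atz(c,u.mean(),v.mean(),62)[:2]; print('tab',p,'jig x',(p-[556,-17.5])@[-.077,.997])
s=cv2.imread('pics/s17.png')[205:275,250:350]; t=cv2.imread('pics/t17.png')[230:290,265:385]
S=cv2.resize(s,(500,350),interpolation=2);T=cv2.resize(t,(500,250),interpolation=2); cv2.imwrite('pics/fin.png',np.vstack([S,T]))
```

```text
27.5 [ 567.1 -158.3  172.9] [ 1.799e+02 -1.000e-01  9.460e+01] F [-1.2  0.8 -0.1] r 141.8 phi -85.3
blob 29 [138. 135. 138.] r 2.2 ang 134.5
blob 12 [177. 173. 168.] r 22.7 ang -2.7
27.55 [ 566.  -158.6  171.4] [-1.80e+02 -1.00e-01  9.45e+01] F [-0.6 -0.1 -0.4] r 142.0 phi -85.8
blob 23 [162. 159. 160.] r 23.6 ang -3.0
blob 67 [151. 144. 146.] r 1.7 ang -20.7
tab [559.66555044 -90.05914378] jig x -72.62371372735963
```

View pics/fin.png

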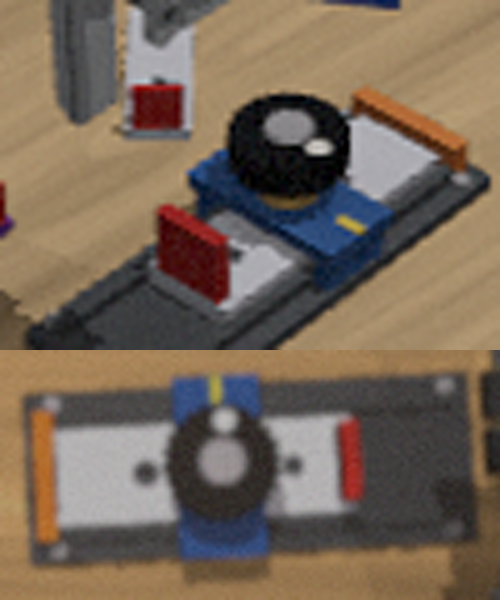

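The final views show the carrier flush with the orange stop at (50,480), the tab 42 mm further along, the dot at the yellow line at (220,410), and the arm clear.

```bash
python3 -c "
from bench import manip
print(manip.hand_in())"
```

```text
the job is handed in; nothing more can be done
None
```

I loosened the wheel two full turns, with its white dot back within about 8° of the yellow line, pushed the carrier home against the orange stop, and handed in at about 27.6 s with the arm clear; the judge's verdict was not shown.

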